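# Roll the sample vial onto the scan line and trigger the scan

## Task

Without picking it up, push the top of the lying orange-capped vial sideways with the fingertips so that it rolls across the black plate and comes to rest on the green line, lying along the line and centred across it, with its whole length within the line's length. Then, with the vial left lying there, push the green button on the grey console right down with a fingertip to start the scan, and let go of it. Leave the standing vial, the amber bottle and the slide box where they are.

Things in the scene. Friction and masses are not known exactly. Their poses are not given: they have to be found in the camera images.
- plate: Fixed matt-black plate lying on the bench, 220 mm (its x) by 240 mm (its y), 6 mm thick, its top flat and open on all sides. Origin at the centre of its underside, so its top is 6 mm above the origin, z up.
- line: Bright green line marked on the plate's top, 10 mm wide (its x) and 140 mm long (its y), flat, z up. Origin at its centre on the plate's top. It may be on either side of the vial.
- vial: Lying sample vial: smooth cylinder, 28 mm diameter, 76 mm long, flush orange cap, 45 g. Origin at its middle, 14 mm above the plate's top. y runs along its length to the cap; x and z turn as it rolls (z up at the start). Nearly parallel to the line, 40 to 85 mm from it. It grips the plate and rolls: a fingertip pressed on its top moves twice as far as its axis. Let go at rest it stays.
- trigger_top (a point): Centre of the top face of the round green push button, 28 mm in diameter, on a fixed grey console box (90 x 80 x 30 mm high). It is pushed straight down.
- trigger (a joint): Travel of the green button in m: 0 released, 0.006 fully down; it springs back, and fully down takes about 5 N.
- spare_vial: Bystander: a blue-capped vial standing upright on the plate near its +y edge, 28 mm in diameter and 76 mm high, origin at the centre of its foot. To be left alone.
- oil: Bystander: amber bottle with a black cap standing on the bench just beyond the console, 34 mm in diameter and 62 mm high, origin at the centre of its foot. To be left alone.
- slidebox: Bystander: closed blue slide box with a white lid lying on the bench beyond the plate, 62 x 102 mm and 36 mm high, origin at the centre of its underside. To be left alone.
Not all that is in view belongs to the job. There is more than one size of the part that bears trigger_top; the job needs the smallest.

How it is judged (in metres and radians):
On the way, in this order (a step that is already met when the one before it is completed fails the run):
1. the vial has rolled (turned at least a quarter turn about its length) (angle between vial's own z axis and vertical above 1.57 rad and z of vial in the frame of plate between 0.016 and 0.024 m), for 0.02 s.
2. the vial rests on the green line (x of vial in the frame of line between -0.006 and 0.006 m and y of vial in the frame of line between -0.036 and 0.036 m and angle between the y axis of vial and the y axis of line, either way round below 0.17 rad and z of vial in the frame of plate between 0.016 and 0.024 m and linear speed of vial below 0.01 m/s), for 0.3 s.
3. the green button is pushed down (value of joint trigger above 0.0045 m), for 0.03 s.
At the end, for the whole second after the job is handed in: The vial lies at rest on the plate, its axis within 6 mm of the green line's centre line and within 0.17 rad of its direction, its middle within 36 mm of the line's middle along the line; the button has been pushed at least 4.5 mm down after that and is released (all of step 2 and value of joint trigger below 0.0015 m); the robot touches nothing.
It fails at once if the vial is lifted off the plate or tipped (its middle more than 8 mm above or 8 mm below its rolling height) (z of vial in the frame of plate above 0.028 m or z of vial in the frame of plate below 0.012 m).
It fails at once if the button is pushed while the vial is not on the line (value of joint trigger above 0.003 m and not (x of vial in the frame of line between -0.007 and 0.007 m and y of vial in the frame of line between -0.038 and 0.038 m and angle between the y axis of vial and the y axis of line, either way round below 0.19 rad)).
It fails at once if the standing vial is moved more than 15 mm or tipped (distance of spare_vial from where it was at the start of the episode above 0.015 m or angle between spare_vial's own z axis and vertical above 0.3 rad).
It fails at once if the amber bottle is moved more than 15 mm or tipped (distance of oil from where it was at the start of the episode above 0.015 m or angle between oil's own z axis and vertical above 0.3 rad).
It fails at once if the slide box is moved more than 15 mm or tipped (distance of slidebox from where it was at the start of the episode above 0.015 m or angle between slidebox's own z axis and vertical above 0.3 rad).
It also fails if it takes over 58 s, if anything falls off the work surface, if the arm or the gripper's body presses on something with over 40 N, if the wrist force passes 120 N, or if a joint passes its speed limit or range.

## Robot

A 6-joint arm with a two-finger parallel gripper is mounted at the origin on the work surface. World frame = base frame: x ahead of the robot, y to its left, z up, the work surface at z = 0. Lengths are in mm, angles in rad, forces in N, time in s.
With the tool pointing down it reaches from about 275 to 750 mm from the base axis. Payload 10.2 kg.
Tool frame: the origin (TCP) lies on the centre line of the jaws, within the pads' length; the fingertips stand 11 mm ahead of it and the grasp point (between the pads) lies 8 mm behind it; z points along the fingers, x is the direction in which the jaws open and shut, and the axes are right-handed (so a half turn about z gives the same grasp; the last joint's range is limited). The gripper opens to 85 mm and grips with 20 to 120 N. Pads are 22 mm wide; open, the fingers measure 114 mm over their backs; the gripper's body (76 mm by 85 mm) begins 54 mm behind the grasp point. The pads swing forward as they close: fully open they stand 13 mm farther back than shut.
Start: joints at [0.972, 0.313, 1.498, -0, 1.331, -0.223], TCP at [192.697, 488.364, 242.294] pointing down, gripper open.
Joint ranges: [-2.94, 2.94], [-0.97, 2.17], [0.19, 2.56], [-1.23, 4.37], [0.02, 3.11], [-2.88, 2.88]. Speed limits (rad/s): [2.39, 2.39, 3.01, 3.14, 3.14, 3.14].

## Interface

Orientations are given as a 3x3 rotation matrix whose columns are the frame's x, y, z axes.
In Python, from cell import env, grab_frame, job, nets gives the robot as it stands.
- The arm moves only by the tool servo_tool, never from a script. Its argument "steps" is a list of rows, each an object with "linear": the shift along the tool's x, y, z in cm, a list of three; "twist": the turn about the tool's z in rad; "grip": the closure, from 0 (fully open) to 1 (shut). A call has 1 to 5 rows; each row shifts and turns the commanded pose from where the row before left it, along the tool's axes as they then stand; what a row does not reach is not made up. A row lasts 1/8 s, in which the tool goes at most 62.5 mm and 10.7 degrees, less where a joint would pass 70% of its speed; a pose out of reach is approached as far as the arm can. A call is refused whole if a number of a shift passes 6.25 or a number of a turn 0.188, either way. A call with a gripper value outside its range is refused whole. The fingers move at their own pace and stop on an object; the grip force is fixed at half the most. Time passes only in rows, so rows that do not move let the fingers close. It gives the time, the measured TCP pose, the force and the opening at its end, in the units of the state.
- env.observe(): the state, without advancing time (a new reading comes with each control period).
- grab_frame(name): name is "scene" or "side" or "wrist"; returns a dict with "pixels" (420x560x3 uint8, red, green, blue), "fx", "fy", "cx", "cy" (pixels), "k1" (the pictures are not rectified: a ray, as slopes to the right and down, at radius r is drawn at 1 + k1 r^2 times it, then the intrinsics apply), "origin" and "orientation" of the camera in the world. Camera axes: x right, y up, looking along -z (the intrinsics and any distortion apply to the point x, -y, -z); pixel columns grow to the right and rows downward; lengths in mm; the calibration is good to about 2 mm. A picture is of the moment at which its call begins. There is no depth.
- job.close_job(): hands the job in, once; it reports no verdict.
Trained networks look in a picture, given as the dict that the camera call returned (one of the last four; its "shot" number tells which), for a name from the list of things; names that differ only in an ending like _2 or _b are one class to them, and where a whole thing is asked for, a point or a joint stands for the part that bears it (a point fixed in the world has none). Each returns a list of dicts, best first, with "confidence" (0 to 1); they miss things now and then, are a little off and sometimes report something else, mostly with a low value. They report only what shows in the picture. A call takes as long as a camera call. They do not tell look-alikes from the thing itself.
- nets.search_frame(picture, query): "at" ([x, y, z] in mm, in the coordinates of the camera as it stood for that picture, good to about 4 mm: the middle of the surface that is visible of it).
- nets.regions_of(picture, query): "region" (420x560 bool, what is visible of it).
- nets.spot_point(picture, query): "at" ([x, y, z] in mm, in the coordinates of the camera as it stood for that picture, good to about 4 mm: a listed point, or the origin of a listed thing).
The state is a dict: "time": time; "joints": joint angles; "qvel": joint speeds; "effort": joint torques, N m; "ee_pos": TCP position; "eef_rot": TCP orientation; "wrist_force": force on the tool from outside, world axes, zero at the start; "ft_torque": the same for the moment, N m; "width": finger opening in mm.
Only numpy, scipy, OpenCV 4.12 (cv2) and the standard library are available. Lean on these libraries where they do the work, as an engineer would, in place of code of your own. Each camera call takes 0.05 s, during which the arm holds its last target.

## Working session

There is one attempt and no reset: what is moved stays moved. The work goes in short steps, Python scripts to look and compute and a tool call to move; the robot and the scene stay as the last step left them, time stands still between calls to the robot, and variables do not carry over. Pictures are saved under pics/ and viewed, and the job is handed in when it is done.

Besides the shell and the picture viewer there is one more tool, called after "Request:" as name([rows], argument=value, ...), one row to a line, values as JSON. servo_tool: Moves the arm, as the interface text tells. Its arguments: {"type":"object","properties":{"steps":{"type":"array"}},"required":["steps"]}

```bash
mkdir -p pics; ls; cat > h.py <<'E'
import numpy as np, cv2
from cell import env, grab_frame, job, nets
def save(p,n): cv2.imwrite('pics/'+n, cv2.cvtColor(p['pixels'],cv2.COLOR_RGB2BGR))
def K(p): return np.array([[p['fx'],0,p['cx']],[0,p['fy'],p['cy']],[0,0,1.]])
def D(p): return np.array([p['k1'],0,0,0,0.])
def ray(p,uv):
    s=cv2.undistortPoints(np.array(uv,float).reshape(-1,1,2),K(p),D(p)).reshape(-1,2)
    d=np.c_[s[:,0],-s[:,1],-np.ones(len(s))]@np.array(p['orientation']).T
    return np.array(p['origin'],float),d
def onz(p,uv,z):
    o,d=ray(p,uv); return o+d*((z-o[2])/d[:,2])[:,None]
def proj(p,X):
    c=(np.atleast_2d(X)-np.array(p['origin']))@np.array(p['orientation'])
    s=np.c_[c[:,0]/-c[:,2],-c[:,1]/-c[:,2]]; r=(s**2).sum(1)[:,None]; s=s*(1+p['k1']*r)
    return np.c_[s[:,0]*p['fx']+p['cx'],s[:,1]*p['fy']+p['cy']]
def w(p,at): return np.array(p['origin'])+np.array(p['orientation'])@np.array(at)
E
python3 - <<'E'
from h import *
np.set_printoptions(precision=1,suppress=True)
for n in ['scene','side','wrist']:
    p=grab_frame(n); save(p,n+'0.png'); print(n,p['k1'],p['origin'])
    for q in ['plate','line','vial','trigger_top','spare_vial','oil','slidebox']:
        for f in (nets.spot_point,):
            for r in f(p,q): 
                X=w(p,r['at']); print(q,r['confidence'],X,proj(p,X))
s=env.observe();print(s)
E
```

```text
pics
scene -0.01244655232179531 [ 928.  -673.9  541.3]
plate 0.73 [597.4 108.4   0.7] [[341.7 217.4]]
plate 0.17 [545.  104.   21.1] [[320.  204.2]]
line 0.74 [612.5  92.6   7.1] [[345.1 220.2]]
vial 0.9 [545.1 105.8  19. ] [[320.4 204.6]]
trigger_top 0.86 [ 261.1 -320.5   73.6] [[ 69.6 242.9]]
trigger_top 0.67 [ 433.4 -243.4   53.7] [[172.6 259.5]]
trigger_top 0.54 [611.5  93.5   5.2] [[344.8 220.6]]
trigger_top 0.5 [330.6 -99.   70. ] [[183.2 200.4]]
spare_vial 0.71 [653.6 183.    8.3] [[378.6 206. ]]
oil 0.56 [ 530.7 -258.6    3.1] [[213.2 306.2]]
slidebox 0.59 [758.8  60.6  -0.5] [[405.8 251.6]]
side -0.09022642785362327 [450.5 570.1 677.9]
plate 0.67 [588.8 106.7  -2.9] [[231.3 291.5]]
line 0.69 [610.1  91.1   6.4] [[221.9 282.1]]
vial 0.84 [545.  105.1  17. ] [[251.9 286.3]]
trigger_top 0.73 [ 333.5 -101.6   70.3] [[353.7 201.7]]
trigger_top 0.56 [ 437.3 -244.5   50.4] [[308.5 168.5]]
trigger_top 0.5 [ 261.5 -316.5   65.8] [[374.8 149.8]]
spare_vial 0.9 [654.6 185.4   3.3] [[191.2 321.6]]
oil 0.68 [ 525.1 -254.3    2.2] [[275.2 179.5]]
slidebox 0.6 [761.   66.3  -3.6] [[156.1 271.6]]
wrist 0.009155742482603719 [117.5 517.8 373. ]
{'time': 1.2, 'joints': array([ 1. ,  0.3,  1.5, -0. ,  1.3, -0.2]), 'qvel': array([ 0., -0., -0., -0.,  0.,  0.]), 'effort': array([ -0. , -41.2, -26. ,  -0. ,   0. ,   0. ]), 'ee_pos': array([192.7, 488.4, 242.3]), 'eef_rot': array([[ 0.4,  0.9,  0. ],
       [ 0.9, -0.4, -0. ],
       [-0. ,  0. , -1. ]]), 'wrist_force': array([ 0.3, -0.2, -0.4]), 'ft_torque': array([ 0., -0., -0.]), 'width': 85.51696961051516}
```

View images.

View pics/scene0.png

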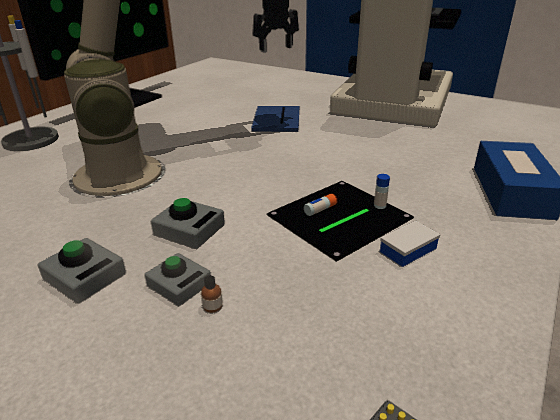

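View pics/side0.png

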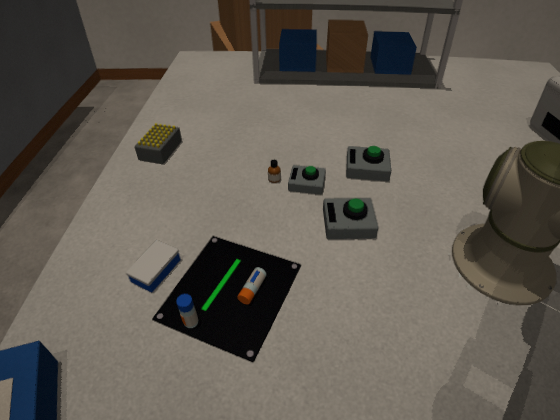

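The scene view shows three consoles with green buttons, at (75,250), (182,205) and (173,263). In the side view the same three are at (373,160), (355,212) and (310,175). The one at (173,263), next to the amber bottle, looks smallest. I'll confirm it in an enlarged crop and measure all three.

```bash
python3 - <<'E'
from h import *
np.set_printoptions(precision=1,suppress=True)
P={}
for n in ['scene','side']:
    p=grab_frame(n);P[n]=p
    rgb=p['pixels'].astype(int);R,G,B=rgb[...,0],rgb[...,1],rgb[...,2]
    g=((G>150)&(R<90)&(B<110)).astype(np.uint8)
    cnt,lab,st,c=cv2.connectedComponentsWithStats(g)
    for i in range(1,cnt):
        if st[i,4]>15:
            print(n,'green',c[i],st[i,4])
    i=1+np.argmax(st[1:,4]); v,u=np.nonzero(lab==i)
    L=onz(p,np.c_[u,v],6.); m=L.mean(0)[:2]; U,S,V=np.linalg.svd(L[:,:2]-m,full_matrices=False)
    t=(L[:,:2]-m)@V[0]; print('line',m+V[0]*(t.max()+t.min())/2,V[0],t.max()-t.min(),np.degrees(np.arctan2(V[0][1],V[0][0])))
    r=nets.regions_of(p,'vial')
    if r:
        M=r[0]['region']; v,u=np.nonzero(M);print('vial region',len(u),r[0]['confidence'],u.min(),u.max(),v.min(),v.max())
        V_=onz(p,np.c_[u,v],20.); m=V_.mean(0)[:2];U,S,V=np.linalg.svd(V_[:,:2]-m,full_matrices=False)
        print(' m',m,V[0],np.degrees(np.arctan2(V[0][1],V[0][0])))
        np.save('vr_'+n+'.npy',M)
a=P['scene']['pixels'][185:320,30:240]; b=P['side']['pixels'][140:245,265:400]
a=cv2.resize(a,None,fx=2.8,fy=2.8,interpolation=cv2.INTER_CUBIC);
cv2.imwrite('pics/crop1.png',a[...,::-1])
b=cv2.resize(P['side']['pixels'][225:365,145:310],None,fx=4,fy=4,interpolation=cv2.INTER_CUBIC)
cv2.imwrite('pics/crop2.png',b[...,::-1])
import pickle;pickle.dump(P,open('P.pkl','wb'))
E
```

```text
scene green [343.1 220. ] 147
line [608.9  95.2] [-0.4 -0.9] 138.64425713494649 -111.81624936148495
vial region 418 0.66 304 336 195 215
 m [543.5 103.1] [-0.2 -1. ] -102.19661543882677
side green [227.8 274.8] 60
side green [208.7 300.8] 29
line [599.9  68.8] [0.4 0.9] 80.9018293549295 68.44482005696554
vial region 581 0.78 237 265 267 303
 m [545.8 104.4] [0.3 0.9] 71.48373601349745
```

View pics/crop1.png

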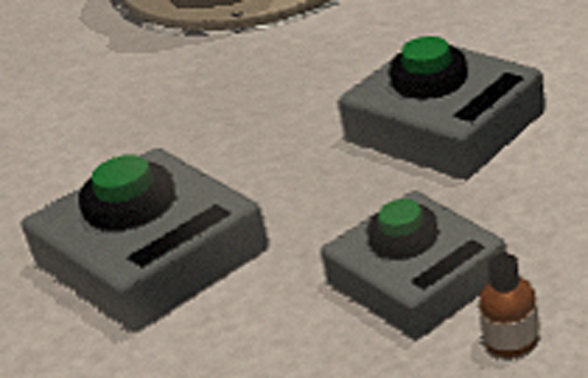

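View pics/crop2.png

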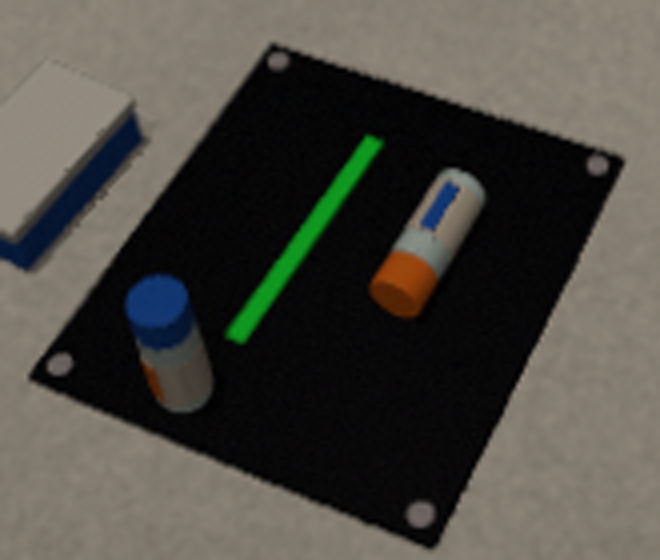

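The crop confirms it: the lower-right console at (173,263) is clearly the smallest, with the amber bottle right beside it, so its button is the target. The other two are bigger look-alikes. The line lies on the +x side of the vial. Next I'll fit the poses precisely.

```bash
cat > fit.py <<'E'
from h import *
from scipy.optimize import minimize
def line_fit(p):
    rgb=p['pixels'].astype(int);R,G,B=rgb[...,0],rgb[...,1],rgb[...,2]
    g=((G>70)&(R<0.5*G)&(B<0.5*G)).astype(np.uint8)
    v,u=np.nonzero(g); X=onz(p,np.c_[u,v],6.)
    k=(abs(X[:,0]-605)<70)&(abs(X[:,1]-90)<90); L=X[k,:2]
    m=L.mean(0);V=np.linalg.svd(L-m,full_matrices=False)[2][0]; V=V*np.sign(V[1])
    t=(L-m)@V; lo,hi=t.min(),t.max()
    return m+V*(lo+hi)/2,V,hi-lo,k.sum()
def cyl(x,y,a,z0=20,r=14,L=76):
    th=np.linspace(0,2*np.pi,40); d=np.array([np.cos(a),np.sin(a),0]); n=np.array([-d[1],d[0],0])
    return np.vstack([np.array([x,y,z0])+s*L/2*d+r*(np.cos(th)[:,None]*n+np.sin(th)[:,None]*[0,0,1]) for s in(-1,1)])
def sil(p,q,S=4):
    uv=proj(p,cyl(*q)); h=cv2.convexHull(((uv+0.5)*S).astype(np.float32)).astype(np.int32)
    im=np.zeros((420*S,560*S),np.uint8); cv2.fillConvexPoly(im,h,255)
    return cv2.resize(im,(560,420),interpolation=cv2.INTER_AREA)/255.
def vmask(p,c):
    rgb=p['pixels'].astype(int); m=(rgb.max(2)>55)
    G=rgb[...,1]; m&=~((G>70)&(rgb[...,0]<0.5*G)&(rgb[...,2]<0.5*G))
    b=sil(p,(c[0],c[1],c[2],20,24,100))>0
    return m&b,b
def vfit(ps,c):
    ms=[vmask(p,c) for p in ps]
    f=lambda q:sum((abs(sil(p,(q[0],q[1],q[2]/50))-m)*b).sum() for p,(m,b) in zip(ps,ms))
    r=minimize(f,[c[0],c[1],c[2]*50],method='Nelder-Mead',options=dict(initial_simplex=[[c[0]-5,c[1]-5,c[2]*50-5],[c[0]+6,c[1],c[2]*50],[c[0],c[1]+6,c[2]*50],[c[0],c[1],c[2]*50+6]],xatol=.05,fatol=.2))
    return r.x[:2],r.x[2]/50,r.fun,sum(m.sum() for m,_ in ms)
E
python3 - <<'E'
from fit import *
import pickle
P=pickle.load(open('P.pkl','rb'))
for n in P: print(n,line_fit(P[n]),vfit([P[n]],(545,104,1.2)))
v=vfit(list(P.values()),(545,104,1.2)); print(v)
ls=[line_fit(P[n]) for n in P]; c=(ls[0][0]+ls[1][0])/2; V=ls[0][1]+ls[1][1];V/=np.linalg.norm(V)
d=v[0]-c; print('line',c,np.arctan2(V[1],V[0]),'across',d@[V[1],-V[0]],'along',d@V)
for n in P:
    p=P[n]
    rgb=p['pixels'].astype(int);R,G,B=rgb[...,0],rgb[...,1],rgb[...,2]
    g=((G>60)&(R<0.5*G)&(B<0.75*G)).astype(np.uint8)
    cnt,lab,st,ce=cv2.connectedComponentsWithStats(g)
    for i in range(1,cnt):
        if st[i,4]>30: print(n,ce[i],st[i],onz(p,ce[i],52.))
E
```

```text
scene (array([608.8892433 ,  96.22301152]), array([0.3708795, 0.928681 ]), np.float64(140.42046848564596), np.int64(193)) (array([543.85135265, 107.40547763]), np.float64(1.2331892971631178), np.float64(27.654901960784308), np.int64(405))
side (array([610.51456984,  93.24161211]), array([0.36758964, 0.92998809]), np.float64(140.9535473814666), np.int64(304)) (array([545.3958865 , 103.57027822]), np.float64(1.2188388657838929), np.float64(30.73725490196078), np.int64(523))
(array([544.94934708, 103.95458039]), np.float64(1.2049173877253756), np.float64(86.66666666666666), np.int64(928))
line [609.70190657  94.73231182] 1.1926104465394873 across -63.58207043219752 along -15.338334893746286
scene [124.9375   7.5625] [121   2   9  12  80] [[-2143.00607012  1956.40733962    52.        ]]
scene [152.88059701   8.65671642] [149   4   8  11  67] [[-1888.64334481  2007.91899909    52.        ]]
scene [138.02020202  29.17171717] [134  23  10  13  99] [[-1328.21557661  1329.44797997    52.        ]]
scene [181.55263158 202.03508772] [174 198  16   9 114] [[309.43528061 -84.20277088  52.        ]]
scene [343.22222222 219.92424242] [319 209  50  23 198] [[635.34492334  27.22307363  52.        ]]
scene [ 70.296875 246.703125] [ 63 241  16  12 128] [[ 241.6892471  -311.20735224   52.        ]]
side [373.63380282 149.23943662] [368 146  13   7  71] [[ 260.27464028 -338.9116443    52.        ]]
side [310.40384615 169.09615385] [306 166  10   7  52] [[ 432.45281556 -240.40991463   52.        ]]
side [355.79166667 203.35833333] [349 199  15  10 120] [[ 325.47995712 -116.40109402   52.        ]]
side [220.28434505 284.88178914] [202 259  39  52 313] [[601.2587871  130.31520664  52.        ]]
```

```bash
python3 - <<'E'
from h import *
p=grab_frame('wrist');save(p,'wrist1.png')
E
```

```text
(no output)
```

View pics/wrist1.png

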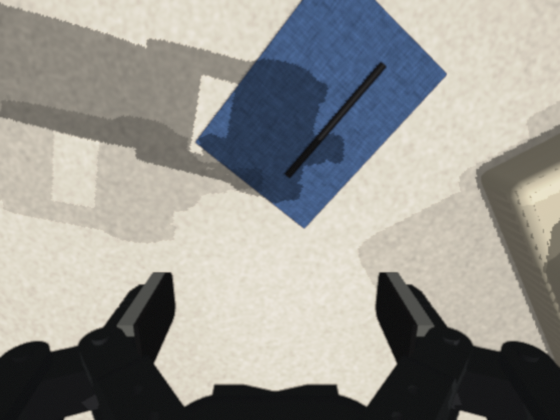

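```bash
cat > mv.py <<'E'
import sys
from h import *
np.set_printoptions(precision=3,suppress=True)
def plan(x,y,z,ang=None):
    s=env.observe(); R=np.array(s['eef_rot']); p=np.array(s['ee_pos'])
    d=R.T@(np.array([x,y,z])-p)/10
    a=np.arctan2(R[1,0],R[0,0]); print('t',s['time'],'pos',p,'ang',a,'F',s['wrist_force'],'w',s['width'],'tool shift cm',d,np.linalg.norm(d), 'twist',None if ang is None else -(ang-a))
if __name__=='__main__': plan(*map(float,sys.argv[1:]))
E
python3 mv.py 520 112 130 1.21
```

```text
t 1.45 pos [192.697 488.36  242.301] ang 1.1950524995422058 F [-0.529 -0.259 -0.04 ] w 85.61377486981793 tool shift cm [-22.999  44.258  11.232] 51.12591050737671 twist -0.014947500457794138
```

Request:
servo_tool([
  {"linear": [-2.3, 4.43, 1.12], "twist": -0.015, "grip": 0.6},
  {"linear": [-2.3, 4.43, 1.12], "twist": 0, "grip": 0.6},
  {"linear": [-2.3, 4.43, 1.12], "twist": 0, "grip": 0.6},
  {"linear": [-2.3, 4.43, 1.12], "twist": 0, "grip": 0.6},
  {"linear": [-2.3, 4.43, 1.12], "twist": 0, "grip": 0.6},
])

```text
time: 2.08
ee_pos: [359.8, 300.8, 186.1]
eef_rot: [[0.353, 0.936, 0.001], [0.936, -0.353, 0.0], [0.0, 0.0, -1.0]]
wrist_force: [0.4, 0.9, 0.1]
width: 34.2
```

Request:
servo_tool([
  {"linear": [-2.3, 4.43, 1.12], "twist": 0, "grip": 0.6},
  {"linear": [-2.3, 4.43, 1.12], "twist": 0, "grip": 0.6},
  {"linear": [-2.3, 4.43, 1.12], "twist": 0, "grip": 0.6},
  {"linear": [-2.3, 4.43, 1.12], "twist": 0, "grip": 0.6},
  {"linear": [-2.3, 4.43, 1.12], "twist": 0, "grip": 0.6},
])

```text
time: 2.7
ee_pos: [526.5, 114.9, 130.0]
eef_rot: [[0.353, 0.936, 0.0], [0.936, -0.353, 0.0], [0.0, 0.0, -1.0]]
wrist_force: [0.2, 0.6, -0.6]
width: 33.9
```

Request:
servo_tool([
  {"linear": [0, 0, 0], "twist": 0, "grip": 0.6},
  {"linear": [0, 0, 0], "twist": 0, "grip": 0.6},
])

```text
time: 2.95
ee_pos: [525.1, 116.5, 130.3]
eef_rot: [[0.353, 0.936, -0.0], [0.936, -0.353, 0.0], [-0.0, -0.0, -1.0]]
wrist_force: [1.0, 0.6, 0.1]
width: 34.5
```

```bash
python3 mv.py 520 112 130 1.21; python3 - <<'E'
from fit import *
import pickle
p=grab_frame('wrist');save(p,'wrist2.png'); pickle.dump(p,open('w2.pkl','wb'))
E
```

```text
t 2.95 pos [525.125 116.54  130.267] ang 1.2098921597217898 F [1.01  0.584 0.138] w 34.49755212202421 tool shift cm [-0.606 -0.319  0.027] 0.6851597389622639 twist -0.00010784027821020281
```

View pics/wrist2.png

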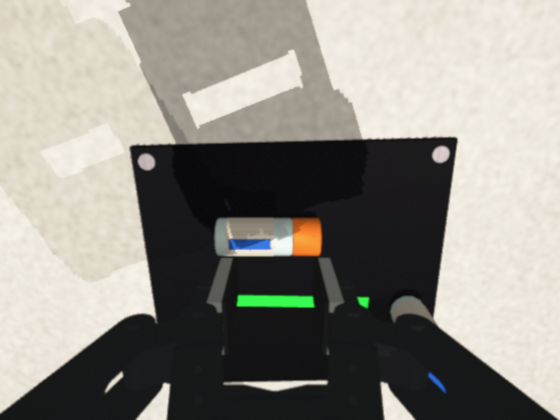

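The wrist view shows the vial lying across at about (268,237) with its cap to the right. The line is at (275,301) between the fingers, and the jaws are parallel to the vial. I'll refine the positions from this view.

```bash
python3 - <<'E'
from fit import *
import pickle
p=pickle.load(open('w2.pkl','rb'))
print(p['origin'])
rgb=p['pixels'].astype(int);R,G,B=rgb[...,0],rgb[...,1],rgb[...,2]
g=((G>120)&(R<0.5*G)&(B<0.6*G)); v,u=np.nonzero(g); L=onz(p,np.c_[u,v],6.)[:,:2]
m=L.mean(0);V=np.linalg.svd(L-m,full_matrices=False)[2][0];V*=np.sign(V[1]);print('line thru',m,np.arctan2(V[1],V[0]))
# vial edges: rows 205-258
f=vfit([p],(545,104,1.21)); print(f)
n=np.array([V[1],-V[0]]); print('across',(f[0]-m)@n, 'vs base line center', (f[0]-[609.7,94.7])@n)
for q in [(610,95,6.)]: print(proj(p,q))
# fingertips: print pixel of tips projection guess
R_=np.array(env.observe()['eef_rot']);pos=np.array(env.observe()['ee_pos'])
for z in (4,7,11): print(z,proj(p,pos+R_@np.array([24.5,0,z])),proj(p,pos+R_@np.array([17.2,-11,z])),proj(p,pos+R_@np.array([17.2,11,z])))
im=p['pixels'][200:340,180:370]; cv2.imwrite('pics/w2c.png',cv2.resize(im,None,fx=4,fy=4,interpolation=cv2.INTER_CUBIC)[...,::-1])
E
```

```text
[449.59019867 144.89742851 261.0491401 ]
line thru [609.5943737   92.23106878] 1.1996981737418846
(array([544.81065239, 103.52011778]), np.float64(1.2083603860919712), np.float64(478.8705882352941), np.int64(4514))
across -64.46772233773153 vs base line center -63.67082774117984
[[286.88144398 300.23790314]]
4 [[332.26696555 284.14803928]] [[316.42342595 261.46102827]] [[314.68656497 305.87319758]]
7 [[331.21614848 280.59732567]] [[315.64694773 258.25771664]] [[313.97349428 302.00765313]]
11 [[329.87376242 276.06105984]] [[314.6558995  254.16894005]] [[313.06177366 297.06484802]]
```

View pics/w2c.png

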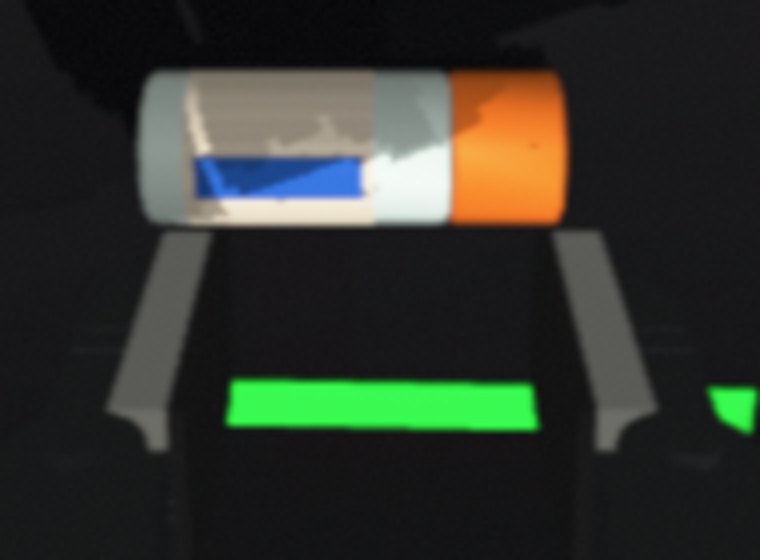

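```bash
python3 mv.py 536.6 106.9 48 1.209
```

```text
t 3.0 pos [524.976 116.957 130.479] ang 1.2107313141082194 F [-0.434 -0.004 -0.442] w 34.25632693759811 tool shift cm [-0.533  1.443  8.248] 8.38991487440633 twist 0.0017313141082193617
```

Request:
servo_tool([
  {"linear": [-0.25, 0.7, 3.5], "twist": 0, "grip": 0.6},
  {"linear": [-0.28, 0.74, 3.5], "twist": 0, "grip": 0.6},
  {"linear": [0, 0, 1.25], "twist": 0, "grip": 0.6},
  {"linear": [0, 0, 0], "twist": 0, "grip": 0.6},
  {"linear": [0, 0, 0], "twist": 0, "grip": 0.6},
])

```text
time: 3.62
ee_pos: [537.5, 106.7, 49.2]
eef_rot: [[0.352, 0.936, 0.002], [0.936, -0.352, -0.0], [0.001, 0.002, -1.0]]
wrist_force: [-0.2, 0.8, -0.2]
width: 34.0
```

Request:
servo_tool([
  {"linear": [0, 0, 0.3], "twist": 0, "grip": 0.6},
  {"linear": [0, 0, 0.1], "twist": 0, "grip": 0.6},
])

```text
time: 3.88
ee_pos: [537.1, 106.3, 44.1]
eef_rot: [[0.353, 0.936, 0.001], [0.936, -0.353, -0.0], [0.0, 0.0, -1.0]]
wrist_force: [0.2, -0.0, 1.0]
width: 34.1
```

```bash
python3 mv.py 536.6 106.9 41 1.209; python3 - <<'E'
from h import *
p=grab_frame('wrist');save(p,'wrist3.png')
p=grab_frame('side'); im=p['pixels'][235:345,180:300]; cv2.imwrite('pics/s3.png',cv2.resize(im,None,fx=5,fy=5,interpolation=cv2.INTER_CUBIC)[...,::-1])
E
```

```text
t 3.875 pos [537.084 106.308  44.079] ang 1.2100597582180155 F [ 0.166 -0.037  1.035] w 34.13411133548931 tool shift cm [ 0.038 -0.066  0.308] 0.31726014300190863 twist 0.0010597582180154053
```

View pics/wrist3.png

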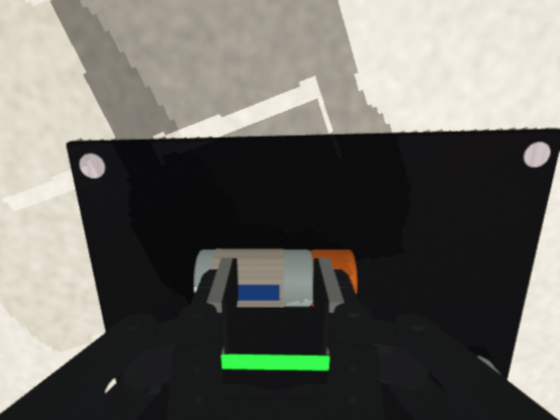

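View pics/s3.png

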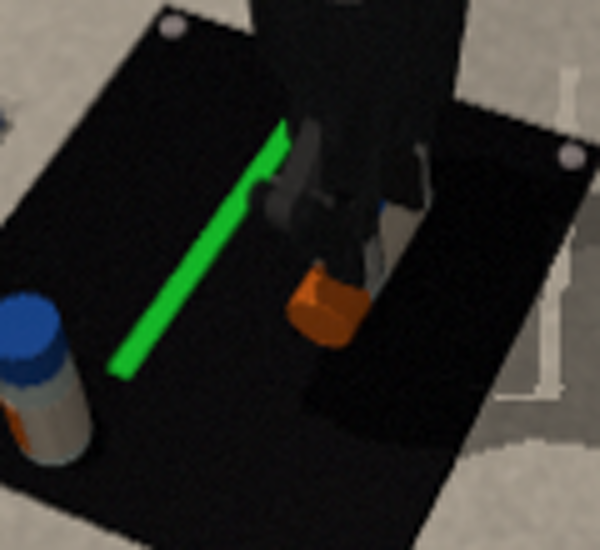

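The fingertips are centred along the vial (fingers spanning columns 208–345, vial 195–357) and just above it. I'll lower in small steps until the force shows contact.

Request:
servo_tool([
  {"linear": [0, 0, 0.1], "twist": 0, "grip": 0.6},
  {"linear": [0, 0, 0], "twist": 0, "grip": 0.6},
])

```text
time: 4.22
ee_pos: [537.9, 106.1, 43.9]
eef_rot: [[0.353, 0.936, 0.002], [0.936, -0.353, -0.0], [0.001, 0.002, -1.0]]
wrist_force: [-2.0, -1.6, 7.5]
width: 34.4
```

Request:
servo_tool([
  {"linear": [0, 0, 0.1], "twist": 0, "grip": 0.6},
  {"linear": [0, 0, 0], "twist": 0, "grip": 0.6},
])

```text
time: 4.47
ee_pos: [538.4, 105.9, 43.7]
eef_rot: [[0.353, 0.936, 0.004], [0.936, -0.353, -0.001], [0.001, 0.004, -1.0]]
wrist_force: [-1.9, -0.4, 15.1]
width: 34.0
```

Request:
servo_tool([
  {"linear": [0, 0, 0.05], "twist": 0, "grip": 0.6},
  {"linear": [0, 0, 0], "twist": 0, "grip": 0.6},
])

```text
time: 4.72
ee_pos: [538.7, 105.8, 43.6]
eef_rot: [[0.353, 0.936, 0.005], [0.936, -0.353, -0.001], [0.001, 0.005, -1.0]]
wrist_force: [-2.2, -2.1, 19.2]
width: 34.5
```

Request:
servo_tool([
  {"linear": [0, 0.3, -0.08], "twist": 0, "grip": 0.6},
  {"linear": [0, 0.4, 0], "twist": 0, "grip": 0.6},
  {"linear": [0, 0.4, 0], "twist": 0, "grip": 0.6},
  {"linear": [0, 0.4, 0], "twist": 0, "grip": 0.6},
  {"linear": [0, 0, 0], "twist": 0, "grip": 0.6},
])

```text
time: 5.35
ee_pos: [552.7, 100.5, 43.9]
eef_rot: [[0.353, 0.936, 0.004], [0.936, -0.353, -0.001], [0.001, 0.004, -1.0]]
wrist_force: [-0.7, -2.3, 12.6]
width: 33.9
```

```bash
python3 mv.py 536.6 106.9 41 1.209; python3 - <<'E'
from h import *
p=grab_frame('wrist');save(p,'wrist4.png')
E
```

```text
t 5.35 pos [552.701 100.454  43.918] ang 1.209858785212774 F [-0.674 -2.334 12.56 ] w 33.89915465421813 tool shift cm [ 0.034 -1.735  0.284] 1.7586998985070459 twist 0.0008587852127739382
```

View pics/wrist4.png

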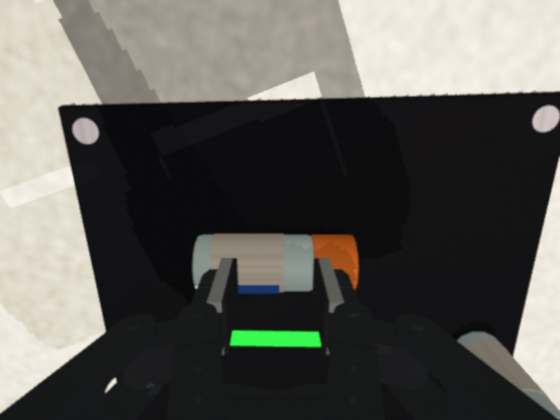

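The vial rolls without slipping: its blue label has moved down in the view and the vial is still aligned. I'll continue the stroke, then lift and reset.

Request:
servo_tool([
  {"linear": [0, 0.4, 0], "twist": 0, "grip": 0.6},
  {"linear": [0, 0.5, 0], "twist": 0, "grip": 0.6},
  {"linear": [0, 0.4, 0], "twist": 0, "grip": 0.6},
  {"linear": [0, 0, 0], "twist": 0, "grip": 0.6},
  {"linear": [0, 0, 0], "twist": 0, "grip": 0.6},
])

```text
time: 6.02
ee_pos: [564.7, 96.0, 44.0]
eef_rot: [[0.353, 0.936, 0.004], [0.936, -0.353, -0.001], [0.001, 0.004, -1.0]]
wrist_force: [0.2, -2.6, 13.1]
width: 33.9
```

Request:
servo_tool([
  {"linear": [0, 0, -0.5], "twist": 0, "grip": 0.6},
  {"linear": [0, 0, 0], "twist": 0, "grip": 0.6},
  {"linear": [0, -0.9, 0], "twist": 0, "grip": 0.6},
  {"linear": [0, -0.8, 0], "twist": 0, "grip": 0.6},
  {"linear": [0, 0, 0], "twist": 0, "grip": 0.6},
])

```text
time: 6.65
ee_pos: [546.6, 102.7, 47.0]
eef_rot: [[0.353, 0.936, -0.001], [0.936, -0.353, 0.0], [-0.0, -0.001, -1.0]]
wrist_force: [-1.4, -0.0, 0.2]
width: 34.0
```

```bash
python3 mv.py 536.6 106.9 41 1.209; python3 - <<'E'
from fit import *
p=grab_frame('wrist');save(p,'wrist5.png')
for c in (557,563): print(vfit([p],(c,98,1.21)))
E
```

```text
t 6.65 pos [546.564 102.707  46.997] ang 1.2104950148416802 F [-1.438 -0.049  0.179] w 34.027036914218016 tool shift cm [ 0.041 -1.08   0.6  ] 1.2362143599751918 twist 0.0014950148416801312
(array([557.90316427,  98.38685987]), np.float64(1.2006897874733182), np.float64(2422.2901960784316), np.int64(6836))
(array([557.88018918,  98.37062757]), np.float64(1.200838766467251), np.float64(2435.937254901961), np.int64(6851))
```

View pics/wrist5.png

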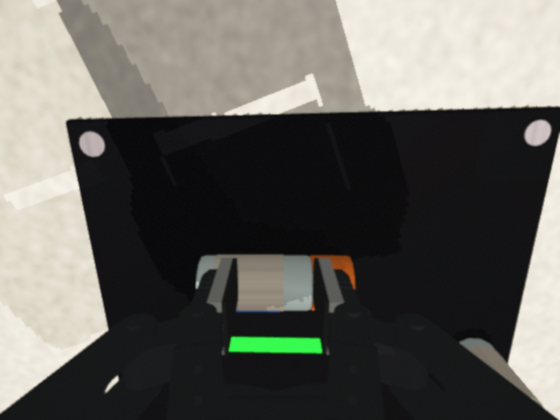

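Request:
servo_tool([
  {"linear": [0, 0.3, 0], "twist": 0, "grip": 0.6},
  {"linear": [0, 0, 0.3], "twist": 0, "grip": 0.6},
  {"linear": [0, 0, 0.15], "twist": 0, "grip": 0.6},
  {"linear": [0, 0, 0], "twist": 0, "grip": 0.6},
  {"linear": [0, 0, 0], "twist": 0, "grip": 0.6},
])

```text
time: 7.32
ee_pos: [551.2, 101.0, 43.8]
eef_rot: [[0.353, 0.936, 0.003], [0.936, -0.353, -0.001], [0.001, 0.003, -1.0]]
wrist_force: [-0.5, -1.4, 11.1]
width: 34.0
```

Request:
servo_tool([
  {"linear": [0, 0.5, 0], "twist": 0, "grip": 0.6},
  {"linear": [0, 0.5, 0], "twist": 0, "grip": 0.6},
  {"linear": [0, 0.5, 0], "twist": 0, "grip": 0.6},
  {"linear": [0, 0.5, 0], "twist": 0, "grip": 0.6},
  {"linear": [0, 0.5, 0], "twist": 0, "grip": 0.6},
])

```text
time: 7.95
ee_pos: [574.8, 92.0, 44.0]
eef_rot: [[0.353, 0.936, 0.003], [0.936, -0.353, -0.001], [0.0, 0.003, -1.0]]
wrist_force: [0.3, -2.0, 11.3]
width: 34.0
```

Request:
servo_tool([
  {"linear": [0, 0.4, 0], "twist": 0, "grip": 0.6},
  {"linear": [0, 0.2, 0], "twist": 0, "grip": 0.6},
  {"linear": [0, 0, 0], "twist": 0, "grip": 0.6},
  {"linear": [0, 0, 0], "twist": 0, "grip": 0.6},
])

```text
time: 8.45
ee_pos: [580.4, 89.9, 44.0]
eef_rot: [[0.353, 0.936, 0.003], [0.936, -0.353, -0.001], [0.001, 0.003, -1.0]]
wrist_force: [0.1, -1.5, 10.9]
width: 34.4
```

Request:
servo_tool([
  {"linear": [0, 0, -0.5], "twist": 0, "grip": 0.6},
  {"linear": [0, 0, 0], "twist": 0, "grip": 0.6},
  {"linear": [0, -0.8, 0], "twist": 0, "grip": 0.6},
  {"linear": [0, -0.7, 0], "twist": 0, "grip": 0.6},
  {"linear": [0, 0, 0], "twist": 0, "grip": 0.6},
])

```text
time: 9.07
ee_pos: [564.4, 96.0, 47.5]
eef_rot: [[0.353, 0.936, -0.001], [0.936, -0.353, 0.0], [-0.0, -0.001, -1.0]]
wrist_force: [0.2, 0.1, 0.6]
width: 34.4
```

```bash
python3 mv.py 536.6 106.9 41 1.209; python3 - <<'E'
from fit import *
p=grab_frame('wrist');save(p,'wrist6.png')
print(vfit([p],(572,93,1.21)))
E
```

```text
t 9.075 pos [564.446  95.99   47.495] ang 1.210469215202676 F [0.221 0.116 0.61 ] w 34.41941127770166 tool shift cm [ 0.039 -2.99   0.651] 3.0604255509716887 twist 0.0014692152026758443
(array([572.63279104,  92.76366693]), np.float64(1.2093471402344322), np.float64(2068.905882352941), np.int64(7418))
```

View pics/wrist6.png

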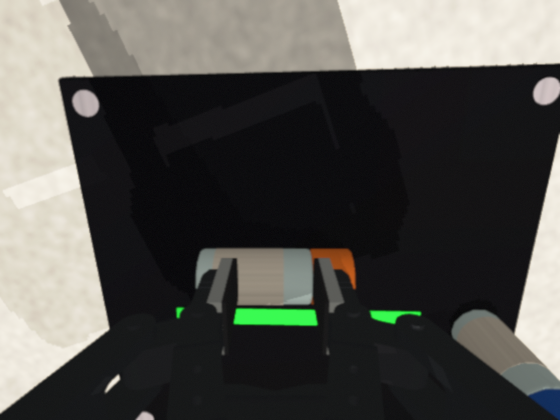

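Request:
servo_tool([
  {"linear": [0, 0, 0.3], "twist": 0, "grip": 0.6},
  {"linear": [0, 0, 0.2], "twist": 0, "grip": 0.6},
  {"linear": [0, 0, 0], "twist": 0, "grip": 0.6},
  {"linear": [0, 0, 0], "twist": 0, "grip": 0.6},
])

```text
time: 9.62
ee_pos: [566.2, 95.3, 43.8]
eef_rot: [[0.353, 0.936, 0.003], [0.936, -0.353, -0.0], [0.001, 0.003, -1.0]]
wrist_force: [-0.4, -1.1, 9.9]
width: 34.3
```

Request:
servo_tool([
  {"linear": [0, 0.5, 0], "twist": 0, "grip": 0.6},
  {"linear": [0, 0.5, 0], "twist": 0, "grip": 0.6},
  {"linear": [0, 0.5, 0], "twist": 0, "grip": 0.6},
  {"linear": [0, 0.5, 0], "twist": 0, "grip": 0.6},
  {"linear": [0, 0.5, 0], "twist": 0, "grip": 0.6},
])

```text
time: 10.25
ee_pos: [589.8, 86.4, 44.0]
eef_rot: [[0.353, 0.936, 0.003], [0.936, -0.353, -0.001], [0.001, 0.003, -1.0]]
wrist_force: [-1.3, -1.8, 10.8]
width: 34.0
```

Request:
servo_tool([
  {"linear": [0, 0.5, 0], "twist": 0, "grip": 0.6},
  {"linear": [0, 0.3, 0], "twist": 0, "grip": 0.6},
  {"linear": [0, 0, 0], "twist": 0, "grip": 0.6},
  {"linear": [0, 0, 0], "twist": 0, "grip": 0.6},
])

```text
time: 10.75
ee_pos: [597.2, 83.6, 43.9]
eef_rot: [[0.353, 0.936, 0.003], [0.936, -0.353, -0.001], [0.001, 0.003, -1.0]]
wrist_force: [0.6, -1.0, 9.2]
width: 34.2
```

Request:
servo_tool([
  {"linear": [0, 0, -0.5], "twist": 0, "grip": 0.6},
  {"linear": [0, 0, 0], "twist": 0, "grip": 0.6},
  {"linear": [0, -0.8, 0], "twist": 0, "grip": 0.6},
  {"linear": [0, -0.8, 0], "twist": 0, "grip": 0.6},
  {"linear": [0, 0, 0], "twist": 0, "grip": 0.6},
])

```text
time: 11.38
ee_pos: [580.3, 90.0, 47.5]
eef_rot: [[0.353, 0.936, -0.001], [0.936, -0.353, 0.0], [-0.0, -0.001, -1.0]]
wrist_force: [0.1, -0.5, -0.5]
width: 34.3
```

```bash
python3 mv.py 536.6 106.9 41 1.209; python3 - <<'E'
from fit import *
p=grab_frame('wrist');save(p,'wrist7.png')
print(vfit([p],(588,87,1.21)))
rgb=p['pixels'].astype(int);R,G,B=rgb[...,0],rgb[...,1],rgb[...,2]
g=((G>120)&(R<0.5*G)&(B<0.6*G)); v,u=np.nonzero(g); L=onz(p,np.c_[u,v],6.)[:,:2]
t=L@[.369,.929]
for k in (-1,0,1): 
    pass
m=L.mean(0);V=np.linalg.svd(L-m,full_matrices=False)[2][0];V*=np.sign(V[1]);print('line thru',m,np.arctan2(V[1],V[0]))
E
```

```text
t 11.375 pos [580.298  90.041  47.529] ang 1.2105061144048008 F [ 0.126 -0.535 -0.512] w 34.269493471748255 tool shift cm [ 0.037 -4.683  0.656] 4.7290354447897975 twist 0.0015061144048007513
(array([588.82367009,  86.72113222]), np.float64(1.204665753792343), np.float64(2064.227450980392), np.int64(7357))
line thru [619.48545543 116.71582944] 1.1900391448745151
```

View pics/wrist7.png

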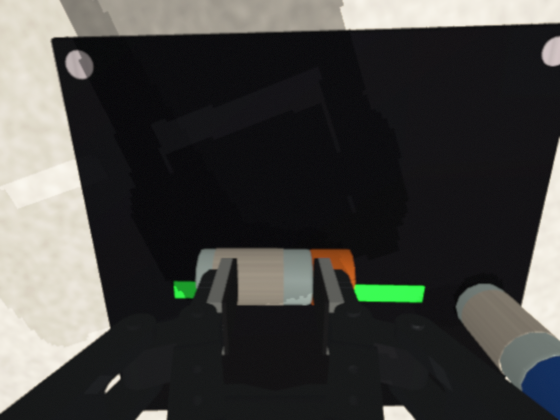

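Request:
servo_tool([
  {"linear": [0, 0, 0.3], "twist": 0, "grip": 0.6},
  {"linear": [0, 0, 0.2], "twist": 0, "grip": 0.6},
  {"linear": [0, 0, 0], "twist": 0, "grip": 0.6},
  {"linear": [0, 0, 0], "twist": 0, "grip": 0.6},
])

```text
time: 11.92
ee_pos: [582.1, 89.3, 43.8]
eef_rot: [[0.353, 0.936, 0.003], [0.936, -0.353, -0.001], [0.001, 0.003, -1.0]]
wrist_force: [-0.9, -1.5, 9.7]
width: 33.9
```

Request:
servo_tool([
  {"linear": [0, 0.5, 0], "twist": 0, "grip": 0.6},
  {"linear": [0, 0.5, 0], "twist": 0, "grip": 0.6},
  {"linear": [0, 0.5, 0], "twist": 0, "grip": 0.6},
  {"linear": [0, 0.5, 0], "twist": 0, "grip": 0.6},
  {"linear": [0, 0.5, 0], "twist": 0, "grip": 0.6},
])

```text
time: 12.55
ee_pos: [605.7, 80.4, 44.0]
eef_rot: [[0.353, 0.936, 0.003], [0.936, -0.353, -0.001], [0.001, 0.003, -1.0]]
wrist_force: [-0.9, -1.4, 10.2]
width: 34.3
```

Request:
servo_tool([
  {"linear": [0, 0.5, 0], "twist": 0, "grip": 0.6},
  {"linear": [0, 0.3, 0], "twist": 0, "grip": 0.6},
  {"linear": [0, 0, 0], "twist": 0, "grip": 0.6},
  {"linear": [0, 0, 0], "twist": 0, "grip": 0.6},
])

```text
time: 13.05
ee_pos: [613.1, 77.6, 43.9]
eef_rot: [[0.353, 0.936, 0.003], [0.936, -0.353, -0.001], [0.001, 0.003, -1.0]]
wrist_force: [-0.3, -1.5, 9.1]
width: 34.3
```

Request:
servo_tool([
  {"linear": [0, 0, -0.5], "twist": 0, "grip": 0.6},
  {"linear": [0, 0, 0], "twist": 0, "grip": 0.6},
  {"linear": [0, 0, -4], "twist": 0, "grip": 0.6},
  {"linear": [0, -5, -5], "twist": 0, "grip": 0.6},
  {"linear": [0, 0, 0], "twist": 0, "grip": 0.6},
])

```text
time: 13.68
ee_pos: [570.2, 94.6, 134.9]
eef_rot: [[0.352, 0.936, 0.004], [0.936, -0.352, 0.0], [0.002, 0.004, -1.0]]
wrist_force: [1.1, -1.3, -0.1]
width: 34.0
```

```bash
cat > chk.py <<'E'
from fit import *
import sys
n0=sys.argv[1]
for n in ['wrist','side','scene']:
    p=grab_frame(n); save(p,n+n0+'.png')
    try:
        l=line_fit(p) if n!='wrist' else None
        print(n,vfit([p],(603,81,1.2)),l)
        rgb=p['pixels'].astype(int);R,G,B=rgb[...,0],rgb[...,1],rgb[...,2]
        g=((G>100)&(R<0.5*G)&(B<0.6*G)); v,u=np.nonzero(g); L=onz(p,np.c_[u,v],6.)[:,:2]
        L=L[(abs(L[:,0]-605)<70)&(abs(L[:,1]-95)<90)]
        m=L.mean(0);V=np.linalg.svd(L-m,full_matrices=False)[2][0];V*=np.sign(V[1]);print('line thru',m,np.arctan2(V[1],V[0]),len(L))
        f=vfit([p],(603,81,1.2)); print('across',(f[0]-m)@[V[1],-V[0]],'along from mean',(f[0]-m)@V)
    except Exception as e: print(n,e)
E
python3 mv.py 536 106 41; python3 chk.py 8
```

```text
t 13.675 pos [570.154  94.582 134.87 ] ang 1.2113090919560618 F [ 1.102 -1.266 -0.119] w 33.951401179587855 tool shift cm [-0.148 -3.638  9.372] 10.054037342886293 twist None
wrist (array([604.47268908,  81.00626046]), np.float64(1.2160929632856528), np.float64(692.1725490196078), np.int64(4285)) None
line thru [616.62224947 109.58400385] 1.1886419375248471 957
across -0.615911105631865 along from mean -31.0470592578649
side (array([605.8032901 ,  80.74334923]), np.float64(1.2168522039476148), np.float64(48.93333333333334), np.int64(534)) (array([610.20468331,  93.3597111 ]), array([0.37563618, 0.92676721]), np.float64(140.92036994951667), np.int64(130))
line thru [625.18904948 130.26931789] 1.1902108037682293 115
across 0.3984665229620473 along from mean -53.18336641162956
scene (array([604.08551404,  84.22761658]), np.float64(1.2184413537146217), np.float64(29.172549019607843), np.int64(453)) (array([609.09854643,  96.1310948 ]), array([0.37549433, 0.92682469]), np.float64(140.42973536838036), np.int64(72))
line thru [612.88318759 103.68931718] 1.1901452697874442 64
across -0.9374536196063075 along from mean -21.33724515573811
```

View pics/wrist8.png

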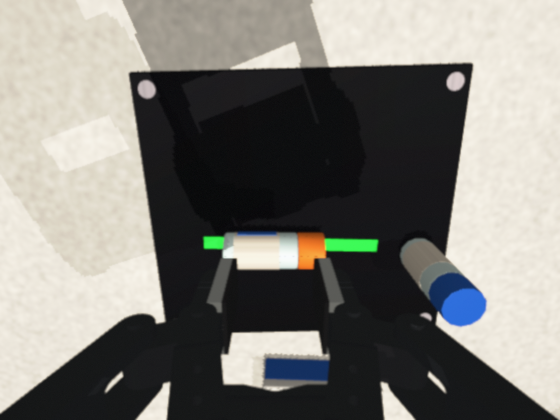

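View pics/side8.png

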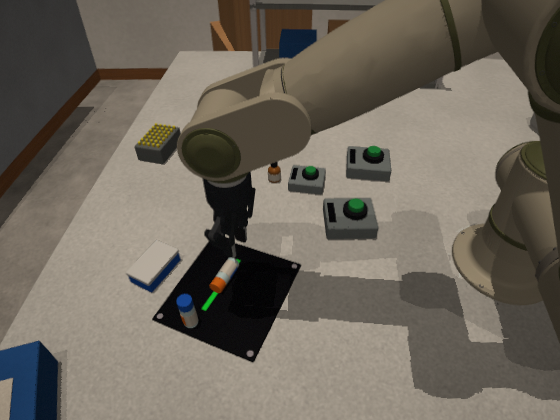

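All three cameras put the vial on the line: within 1 mm across, 0.03 rad in angle and about 13 mm along. Now the gripper closes and goes to the small console.

```bash
python3 mv.py 425 -235 130
```

```text
t 13.825 pos [570.458  93.44  130.852] ang 1.209874301241519 F [ 0.257 -0.911  0.027] w 34.56547448799113 tool shift cm [-35.865  -2.01    0.104] 35.92099471839949 twist None
```

Request:
servo_tool([
  {"linear": [-5.1, -0.3, 0], "twist": 0, "grip": 1},
  {"linear": [-5.1, -0.3, 0], "twist": 0, "grip": 1},
  {"linear": [-5.1, -0.3, 0], "twist": 0, "grip": 1},
  {"linear": [-5.1, -0.3, 0], "twist": 0, "grip": 1},
  {"linear": [-5.1, -0.3, 0], "twist": 0, "grip": 1},
])

```text
time: 14.45
ee_pos: [465.6, -141.4, 130.5]
eef_rot: [[0.353, 0.935, -0.002], [0.935, -0.353, 0.001], [0.0, -0.002, -1.0]]
wrist_force: [1.3, -0.3, 0.2]
width: 0.1
```

Request:
servo_tool([
  {"linear": [-5.1, -0.3, 0], "twist": 0, "grip": 1},
  {"linear": [-5.1, -0.3, 0], "twist": 0, "grip": 1},
  {"linear": [0, 0, 0], "twist": 0, "grip": 1},
  {"linear": [0, 0, 0], "twist": 0, "grip": 1},
])

```text
time: 14.95
ee_pos: [424.8, -232.7, 130.9]
eef_rot: [[0.353, 0.935, -0.001], [0.935, -0.353, 0.001], [0.001, -0.002, -1.0]]
wrist_force: [0.4, 0.5, -0.5]
width: -0.4
```

```bash
python3 mv.py 433 -243 100; python3 - <<'E'
from h import *
np.set_printoptions(precision=1,suppress=True)
for nm in ['wrist','side']:
    p=grab_frame(nm);save(p,nm+'9.png')
    for r in nets.spot_point(p,'trigger_top'): X=w(p,r['at']);print(nm,r['confidence'],X,proj(p,X))
    rgb=p['pixels'].astype(int);R,G,B=rgb[...,0],rgb[...,1],rgb[...,2]
    g=((G>60)&(R<0.6*G)&(B<0.75*G)).astype(np.uint8)
    cnt,lab,st,ce=cv2.connectedComponentsWithStats(g)
    for i in range(1,cnt):
        if st[i,4]>30:print(ce[i],st[i],[onz(p,ce[i],z)[0] for z in (48,52.,56)])
E
```

```text
t 14.95 pos [ 424.822 -232.73   130.88 ] ang 1.209503612087997 F [ 0.386  0.509 -0.493] w -0.3700140957590872 tool shift cm [-0.674  1.133  3.085] 3.355489282699593 twist None
wrist 0.7 [ 429.6 -242.5   53.5] [[263.6 235.4]]
[21.7 21.8] [   0    0   48   47 2036] [array([ 267.6, -320.8,   48. ]), array([ 269.2, -318.6,   52. ]), array([ 270.7, -316.5,   56. ])]
[444.1   5. ] [418   0  56  14 530] [array([ 340.9, -103.6,   48. ]), array([ 341. , -105.5,   52. ]), array([ 341.2, -107.4,   56. ])]
[262.8 235.7] [ 243  214   41   43 1391] [array([ 431.7, -244.1,   48. ]), array([ 430.2, -243.3,   52. ]), array([ 428.6, -242.6,   56. ])]
side 0.76 [333.6 -99.   74.2] [[353.9 201.2]]
side 0.51 [ 265.  -316.9   66.3] [[373.6 149.5]]
side 0.4 [ 436.3 -246.1   51.2] [[308.9 167.9]]
[373.7 149.2] [368 146  13   7  73] [array([ 258.8, -345. ,   48. ]), array([ 260. , -339.2,   52. ]), array([ 261.2, -333.3,   56. ])]
[355.5 203.8] [349 199  14  10 105] [array([ 325.6, -119.2,   48. ]), array([ 326.4, -114.9,   52. ]), array([ 327.2, -110.5,   56. ])]
[209.1 300.7] [201 291  17  20 120] [array([617.1, 164.8,  48. ]), array([616.1, 167.3,  52. ]), array([615. , 169.9,  56. ])]
```

View pics/wrist9.png

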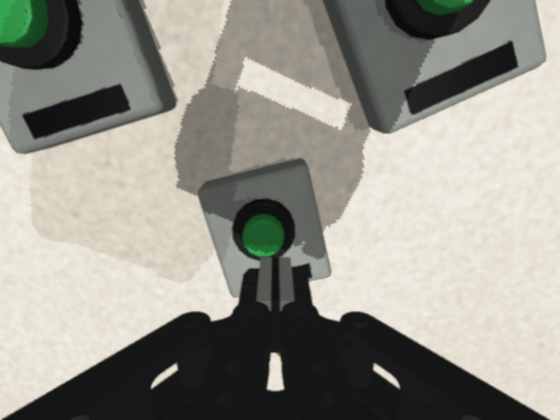

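The wrist view shows the small console's button at (263,236), which gives a world position of about (430.5, -243.4, 52). That agrees with the earlier estimates. The closed fingertips are at (275,262).

```bash
python3 mv.py 430.5 -243.4 72
```

```text
t 15.15 pos [ 425.25  -232.125  131.578] ang 1.2116229776176706 F [-0.224  0.085 -0.083] w 0.07993742907462262 tool shift cm [-0.872  0.89   5.957] 6.086236040744092 twist None
```

Request:
servo_tool([
  {"linear": [-0.87, 0.89, 0], "twist": 0, "grip": 1},
  {"linear": [0, 0, 3], "twist": 0, "grip": 1},
  {"linear": [0, 0, 3], "twist": 0, "grip": 1},
  {"linear": [0, 0, 0], "twist": 0, "grip": 1},
  {"linear": [0, 0, 0], "twist": 0, "grip": 1},
])

```text
time: 15.78
ee_pos: [430.8, -244.9, 72.8]
eef_rot: [[0.353, 0.936, 0.001], [0.936, -0.353, -0.001], [-0.001, 0.001, -1.0]]
wrist_force: [0.2, -0.5, -0.5]
width: 0.2
```

```bash
python3 mv.py 430.5 -243.4 64;  python3 - <<'E'
from h import *
p=grab_frame('wrist'); im=p['pixels'][180:400,150:400]; cv2.imwrite('pics/w10.png',cv2.resize(im,None,fx=2.4,fy=2.4)[...,::-1])
p=grab_frame('scene'); im=p['pixels'][200:320,110:260]; cv2.imwrite('pics/s10.png',cv2.resize(im,None,fx=4,fy=4)[...,::-1])
E
```

```text
t 15.775 pos [ 430.758 -244.857   72.83 ] ang 1.210216689738624 F [ 0.214 -0.526 -0.487] w 0.16791028522836873 tool shift cm [ 0.128 -0.077  0.883] 0.8953312667357893 twist None
```

View pics/w10.png

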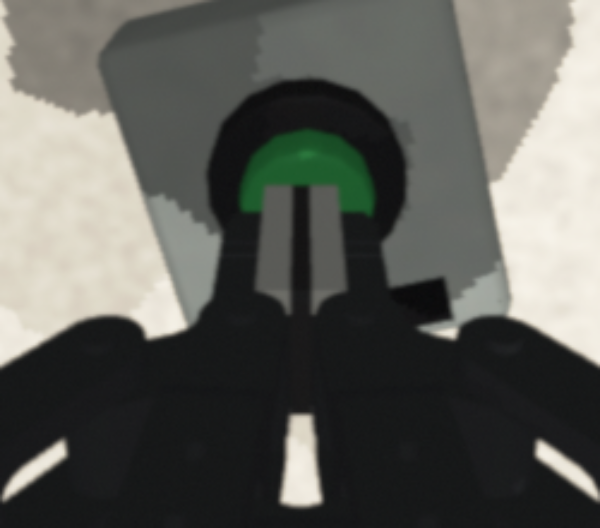

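View pics/s10.png

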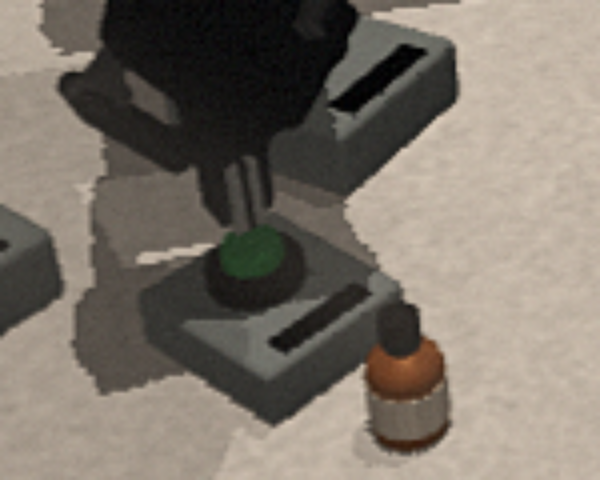

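The tips are centred over the green button (wrist crop: button centre at column 307, fingers at 301). Pressing down now.

Request:
servo_tool([
  {"linear": [0, 0, 0.6], "twist": 0, "grip": 1},
  {"linear": [0, 0, 0.3], "twist": 0, "grip": 1},
  {"linear": [0, 0, 0], "twist": 0, "grip": 1},
  {"linear": [0, 0, 0], "twist": 0, "grip": 1},
])

```text
time: 16.38
ee_pos: [430.1, -244.3, 62.9]
eef_rot: [[0.353, 0.936, -0.0], [0.936, -0.353, 0.0], [0.0, -0.0, -1.0]]
wrist_force: [0.4, -0.2, 1.0]
width: 0.1
```

Request:
servo_tool([
  {"linear": [0, 0, 0.3], "twist": 0, "grip": 1},
  {"linear": [0, 0, 0], "twist": 0, "grip": 1},
])

```text
time: 16.62
ee_pos: [430.2, -244.4, 59.8]
eef_rot: [[0.353, 0.936, 0.0], [0.936, -0.353, -0.0], [-0.0, 0.0, -1.0]]
wrist_force: [0.0, 0.5, 3.1]
width: 0.3
```

Request:
servo_tool([
  {"linear": [0, 0, 0.3], "twist": 0, "grip": 1},
  {"linear": [0, 0, 0], "twist": 0, "grip": 1},
])

```text
time: 16.88
ee_pos: [430.2, -244.4, 57.0]
eef_rot: [[0.353, 0.936, 0.0], [0.936, -0.353, -0.0], [-0.0, 0.0, -1.0]]
wrist_force: [-0.7, 1.4, 6.3]
width: -0.2
```

Request:
servo_tool([
  {"linear": [0, 0, 0.15], "twist": 0, "grip": 1},
  {"linear": [0, 0, 0], "twist": 0, "grip": 1},
])

```text
time: 17.12
ee_pos: [430.3, -244.4, 56.7]
eef_rot: [[0.353, 0.936, 0.0], [0.936, -0.353, -0.001], [-0.0, 0.001, -1.0]]
wrist_force: [-6.3, 4.5, 22.4]
width: 0.0
```

Request:
servo_tool([
  {"linear": [0, 0, -1], "twist": 0, "grip": 1},
  {"linear": [0, 0, -4], "twist": 0, "grip": 1},
  {"linear": [0, 0, -5], "twist": 0, "grip": 1},
  {"linear": [0, -3, -3], "twist": 0, "grip": 1},
  {"linear": [0, 0, 0], "twist": 0, "grip": 1},
])

```text
time: 17.75
ee_pos: [401.8, -233.8, 186.9]
eef_rot: [[0.353, 0.935, 0.002], [0.935, -0.353, -0.002], [-0.001, 0.003, -1.0]]
wrist_force: [0.0, -0.6, -0.7]
width: -0.1
```

```bash
python3 mv.py 430 -243 100; python3 chk.py 11
```

```text
t 17.75 pos [ 401.783 -233.767  186.946] ang 1.2096198993043101 F [ 0.004 -0.566 -0.688] w -0.0694707055427356 tool shift cm [0.146 2.939 8.704] 9.187513040323369 twist None
wrist (array([598.,  76.]), np.float64(1.1), np.float64(0.0), np.int64(0)) None
wrist index 0 is out of bounds for axis 0 with size 0
side (array([605.86393082,  80.65866144]), np.float64(1.216578464125145), np.float64(30.49019607843137), np.int64(514)) (array([610.07058188,  93.41261662]), array([0.37944131, 0.92521581]), np.float64(140.90094069538657), np.int64(121))
line thru [625.18777869 130.46730954] 1.1853759601097233 105
across 0.8192368120545069 along from mean -53.41948495954853
scene (array([603.99566729,  83.95985143]), np.float64(1.2173200401974287), np.float64(27.54901960784314), np.int64(457)) (array([609.09854643,  96.1310948 ]), array([0.37549433, 0.92682469]), np.float64(140.42973536838036), np.int64(72))
line thru [612.10646667 102.52290226] 1.1876836535221593 67
across -0.5837707231118618 along from mean -20.249225523248704chk.py:12: RuntimeWarning: Mean of empty slice.
  m=L.mean(0);V=np.linalg.svd(L-m,full_matrices=False)[2][0];V*=np.sign(V[1]);print('line thru',m,np.arctan2(V[1],V[0]),len(L))
  ret = um.true_divide(
```

View pics/scene11.png

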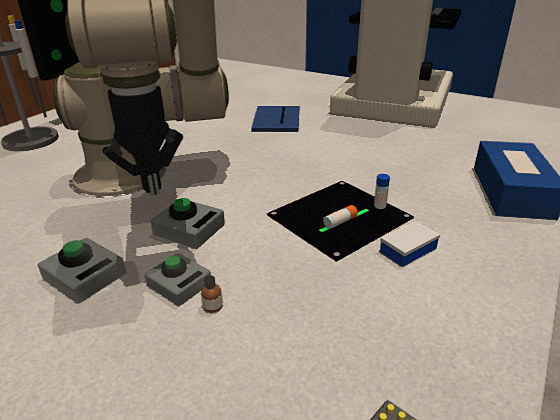

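The scene view shows the vial on the line at (340,216) and the button at (173,262) released. The standing vial, bottle and slide box haven't moved, and the gripper is clear of everything. The button's end stop was reached: the force rose to 22 N about 6 mm below first contact.

```bash
python3 -c "
from cell import job
print(job.close_job())"
```

```text
the job is handed in; nothing more can be done
None
```

The vial is lying on the green line and the green button on the smallest console has been pushed fully down and released. I handed the job in at about 18 s; no verdict is reported.

- **Rolling:** I rolled the vial about 64 mm onto the line in four strokes, pressing on its top with both fingertips at roughly 10 N. By calculation that is over a half turn, so the quarter-turn step should have been met on the way.
- **Vial position:** The last side and scene views put its axis within 1 mm of the line's centre. It is about 0.03 rad off the line's direction and about 13 mm from its middle. The wrist camera no longer had the vial in view for this last check. Before the button push it also read under 1 mm.
- **Button:** I used the console beside the amber bottle, the smallest of the three. The button bottomed out about 6 mm below first contact, where the force jumped to 22 N.
- **Bystanders:** The standing vial, amber bottle and slide box look unmoved in the last scene picture; I did not measure them again. The gripper ended well clear, with no contact force.

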